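Crank the prop leg of a serving shelf down onto its bearing board

ROBOT

A 6-joint arm with a two-finger parallel gripper is mounted at the origin on a cart in front of the work surface, level with it; the furniture and walls round the work are solid. World frame = base frame: x ahead of the robot, y to its left, z up, the work surface at z = 0. Lengths are in m, angles in rad, forces in N, time in s.
With the tool pointing down it reaches from about 0.325 to 0.775 m from the base axis. Payload 5.5 kg.
Tool frame: the origin (TCP) lies at the very end of the fingers, on their centre line; the grasp point (between the pads) lies r.grip_point_offset behind it (r.grip_point_offset is the distance from the TCP to the grasp point, in m); z points along the fingers, y is the line along which they close (so a half turn about z gives the same grasp; the last joint's range is limited). The gripper opens to 85 mm and grips with 20 to 120 N. Pads are 22 mm wide; open, the fingers measure 114 mm over their backs; the gripper's body (76 mm by 85 mm) begins 54 mm behind the grasp point. The pads swing forward as they close: fully open they stand 13 mm farther back than shut.
Start: joints at [1.268, 0.091, 1.231, -0, 1.82, -0.057], TCP at [0.146, 0.582, 0.231] pointing down, gripper open.
Joint ranges: [-2.87, 2.87], [-0.86, 2.18], [0.17, 2.46], [-1.51, 4.65], [0.06, 2.69], [-2.65, 2.65]. Speed limits (rad/s): [2.57, 2.57, 3.01, 3.14, 3.14, 3.14].

INTERFACE

Orientations are given as a 3x3 rotation matrix whose columns are the frame's x, y, z axes.
In Python, from rig import r gives the robot as it stands. The module is installed in compiled form; this text tells all that it offers.
- The arm moves only by the tool drive_tool, never from a script. Its argument "plan" is a list of rows, each an object with "delta_pos": the shift along the tool's x, y, z in shares of 1 m (1.0 is 1 m), a list of three; "twist": the turn, a rotation vector about the tool's x, y, z in fractions of the full range, 1 being 45 degrees, a list of three. In form: [{"delta_pos": [x, y, z], "twist": [ax, ay, az]}, ...]. A call has 1 to 8 rows; each row is the pose to reach, as a shift and turn from the pose commanded when the call began, along the tool's axes at that moment; what a row does not reach only later rows make up. A row lasts 1/8 s, in which the tool goes at most 62.5 mm and 10.7 degrees, less where a joint would pass 70% of its speed; a pose out of reach is approached as far as the arm can. No shift or turn number may pass 1 either way. A call with a gripper value outside its range is refused whole. "jaw" is the finger opening in m, from 0 to 0.0854, set as the call begins (left out, the last holds). The fingers move at their own pace and stop on an object; "newtons" is the grip in N (left out, the last holds). Time passes only in rows, so rows that repeat a pose let the fingers close. It gives the time, the measured TCP pose, the force, the opening and the grip force at its end, in the units of the state.
- r.read_state(): the state, without advancing time (a new reading comes with each control period).
- r.read_camera(name): name is "scene" or "side" or "wrist"; returns the picture (420x560x3 uint8, red, green, blue); there is no depth.
- r.get_calibration(name): a dict with "camera_matrix" (3x3 intrinsics, pixels), "pose" (4x4, takes a point from camera to world coordinates). Camera axes: x right, y down, z forward; pixel columns grow to the right and rows downward; lengths in m; the calibration is good to about 2 mm. The wrist camera is an equidistant fisheye: a pixel r from the principal point sees the ray r / f radians off the axis. A picture is of the moment at which its call begins: read the wrist's pose just before it. get_calibration takes no time and is no camera call; for the wrist camera it gives the pose at the moment of the call.
- r.sign_off(): hands the job in; it is judged then, once.
The state is a dict: "t": time; "joints": joint angles; "joint_velocities": joint speeds; "effort": joint torques, N m; "ee_pos": TCP position; "ee_rot": TCP orientation; "contact_force": force on the tool from outside, world axes, zero at the start; "wrist_torque": the same for the moment, N m; "gripper_width": finger opening in m; "gripper_force": force on a finger pad.
Only numpy, scipy, OpenCV 4.12 (cv2) and the standard library are available. Lean on these libraries where they do the work, as an engineer would, in place of code of your own. Each camera call takes 0.05 s, during which the arm holds its last target. There are 200 camera calls.

TASK

Slide the paddle-shaped wooden board under the rubber foot of the raised shelf's prop leg, so that the middle of its wide square end lies flat on the worktop under the leg. Then turn the crank clockwise to lower the foot onto the board until the leg stands firm on it, that is until the crank has become about two thirds stiffer than it was running free, and stop there: do not force it. Leave the crank as it is, let go, and leave the tin, shaker and fruit where they are.

Things in the scene. Friction and masses are not known exactly. Their poses are not given: they have to be found in the camera images.
- stand: Raised steel serving shelf, fixed and rigid. Origin: centre of its column's foot (35x60 mm column, 130x150 mm base plate) on the worktop; x points from the front (leg) to the back. Shelf plate 170 mm wide, x -93 to +57 mm, z 125 to 135 mm, side rails to 153 mm; before it a nose 70 mm wide, to x = -200 mm, carries the jack: leg below, round housing (54 mm, top at 177 mm) and crank above.
- leg_axis (a point): Point on the worktop (z = 0) straight below the vertical leg, 160 mm before the stand's origin. The leg ends in a round rubber foot 40 mm across, its underside 42 to 60 mm above the worktop at the start: it is screwed in by a different, unmeasured amount each time, so the crank angle at which it meets the board is not known beforehand. Sleeve 35 mm across above it, from z = 97 mm.
- crank_axis (a point): Point on the crank's vertical axis (the same as the leg's), 190 mm above the worktop, level with the top of the crank arm. The leg stands firm when the force along the knob's circle is 4 to 9 N above that of running free; 6 N above is right. At 11 N above, the jack is overloaded.
- knob_mid (a point): On the axis of the crank's upright black knob, 50 mm from the crank axis, 216 mm above the worktop. The knob is a cylinder 20 mm across, z 191 to 236 mm, and spins freely on its pin, so it can stay gripped from above with an unchanging tool orientation while it is carried round. Its pin can slide 4 mm in or out along the arm (0.4 N/mm, sprung to the middle). Crank arm's top: 190 mm.
- crank_arm (a joint): Turn of the crank (rad), growing clockwise seen from above, 0 to 8; starts at 0 to 1. The foot sinks 6 mm per rad and meets the board 2.8 to 6.2 rad after the start. Running free, the crank needs about 10 N at the knob along its circle (dry friction; it stays where it is left). Once the foot bears on the board the rubber gives: this force grows by about 5 N per further rad.
- board: Loose wooden board shaped like a paddle, 185 mm long, 24 mm thick, 0.3 kg, lying flat, wide end away from the robot. Origin: middle of its underside; x points along it from the narrow tail to the wide end. Wide end: 66x66 mm square (x = +26 to +92 mm). Tail: 36 mm wide (x = -92 to +26 mm).
- board_pad (a point): Middle of the top of the board's wide end, at x = +59 mm in the board's frame, 24 mm above its underside. It belongs under the foot.
- board_grip (a point): Point in the tail at half its thickness, at x = -60 mm in the board's frame, 120 mm from board_pad: a grip here across the tail keeps the gripper clear of the shelf's nose and of the crank if the tail points away from the shelf.
- tin: Bystander: food tin, 75 mm across, 58 mm high, standing on the shelf behind the crank. Origin: centre of its underside.
- salt_shaker: Bystander: glass shaker with a metal top, 44 mm across, 90 mm high, on the worktop on the other side from the board. Origin: centre of its underside.
- orange: Bystander: orange, 75 mm, on the worktop left of the shelf. Origin: its underside.
- apple: Bystander: apple, 74 mm, on the worktop right of the shelf. Origin: its underside.

How it is judged:
By the outcome, as a careful person would: the job done as asked, in the order asked, and still so for the second after the job is handed in, with the robot touching nothing.
It also fails if it takes over 64 s, if anything falls off the work surface, if the arm or the gripper's body presses on something with over 40 N, if the wrist force passes 120 N, or if a joint passes its speed limit or range.

## Working session

There is one attempt and no reset: what is moved stays moved. The work goes in short steps, Python scripts to look and compute and a tool call to move; the robot and the scene stay as the last step left them, time stands still between calls to the robot, and variables do not carry over. Pictures are saved under pics/ and viewed, at most 13 in all, crops included, and the job is handed in when it is done.

Besides the shell and the picture viewer there is one more tool, called after ">>>" by a JSON object that holds its "op" and its "data". drive_tool: Moves the arm, as the interface text tells. Its arguments: {"type":"object","properties":{"plan":{"type":"array"},"jaw":{"type":"number"},"newtons":{"type":"number"}},"required":["plan"]}

```bash
mkdir -p pics
python3 - <<'E'
from rig import r
import cv2,numpy as np
np.set_printoptions(precision=4,suppress=True)
s=r.read_state();print(s['t'],s['ee_pos'],s['ee_rot'],s['contact_force'],s['gripper_width'],r.grip_point_offset)
for n in("scene","side","wrist"):
    c=r.get_calibration(n);print(n,c['camera_matrix'],c['pose'])
    cv2.imwrite(f"pics/{n}0.png",r.read_camera(n)[:,:,::-1])
E
```

```text
0.0 [0.1459 0.5817 0.2301] [[-0.97    0.2433 -0.0006]
 [ 0.2433  0.97   -0.0019]
 [ 0.0001 -0.002  -1.    ]] [-0.0008 -0.1773 -0.5025] 0.08546845437219416 0.0187
scene [[389.0242   0.     280.4531]
 [  0.     389.0242 203.0328]
 [  0.       0.       1.    ]] [[ 0.7274 -0.4433  0.5237  0.1079]
 [-0.6862 -0.4686  0.5564 -0.4834]
 [-0.0013 -0.7641 -0.645   0.7054]
 [ 0.      0.      0.      1.    ]]
side [[467.4893   0.     275.6465]
 [  0.     467.4893 211.7611]
 [  0.       0.       1.    ]] [[ 0.9048 -0.2158  0.3672  0.1809]
 [-0.4259 -0.4729  0.7714 -0.7901]
 [ 0.0071 -0.8543 -0.5197  0.6871]
 [ 0.      0.      0.      1.    ]]
wrist [[325.1923   0.     284.9993]
 [  0.     325.1923 207.7902]
 [  0.       0.       1.    ]] [[ 0.2425  0.9206  0.3062  0.0677]
 [ 0.9701 -0.2295 -0.0783  0.6038]
 [-0.0018  0.316  -0.9487  0.3726]
 [ 0.      0.      0.      1.    ]]
```

View pics/scene0.png

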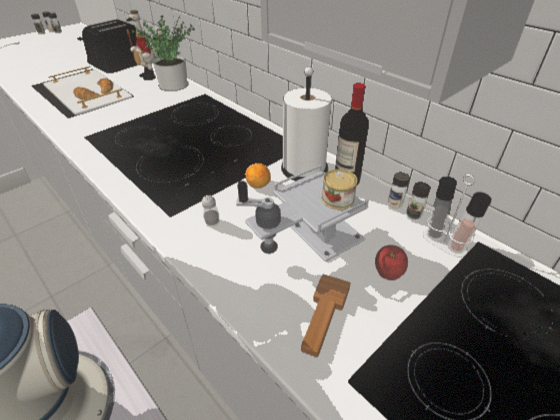

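View pics/side0.png

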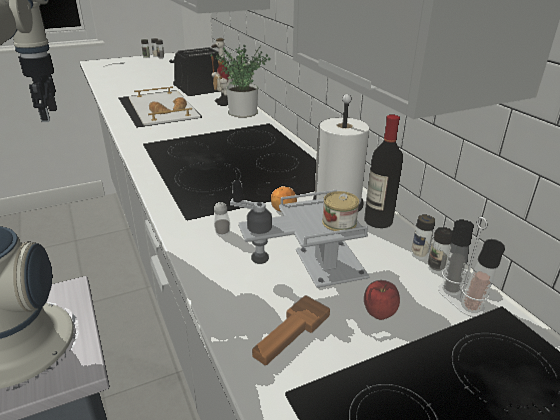

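View pics/wrist0.png

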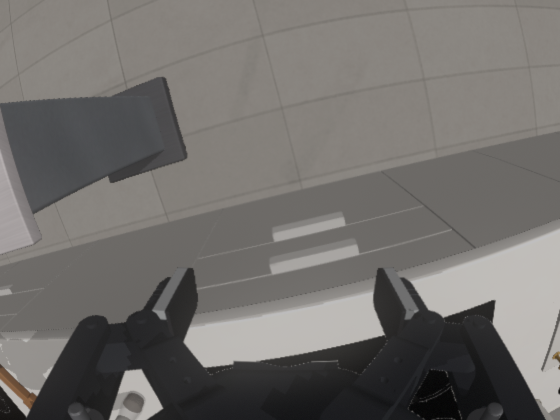

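The scene view shows the housing at (268,213), foot at (269,247), knob at (242,192) and board tail (312,350) to wide end (333,290). In the side view the knob is at (236,188), the foot at (260,252) and the board from (262,355) to (312,312). I'll enlarge both for precise pixels.

Run:
```python
import cv2,numpy as np
a=cv2.imread('pics/scene0.png');b=cv2.imread('pics/side0.png')
def crop(im,x,y):
    c=cv2.resize(im[y:y+200,x:x+133],None,fx=3,fy=3,interpolation=cv2.INTER_CUBIC)
    for k in range(0,200,20):
        cv2.putText(c,str(y+k),(0,3*k+4),0,.35,(0,0,255),1);cv2.line(c,(22,3*k),(28,3*k),(0,0,255),1)
    for k in range(0,133,20):
        cv2.putText(c,str(x+k),(3*k-8,10),0,.35,(255,0,0),1);cv2.line(c,(3*k,12),(3*k,18),(255,0,0),1)
    return c
cv2.imwrite('pics/z.png',np.hstack([crop(a,232,165),crop(b,212,175)]))
```

```text
(no output)
```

View pics/z.png

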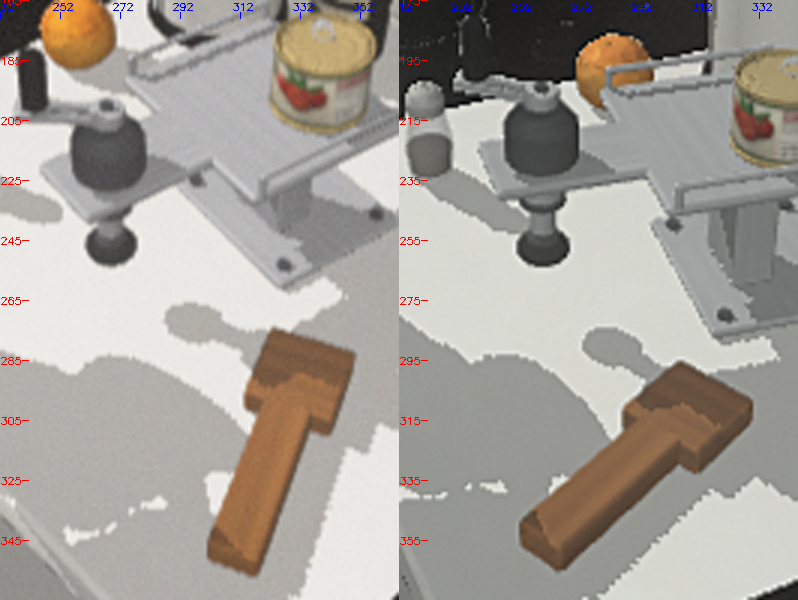

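```bash
cat > h.py <<'E'
import cv2,numpy as np
from rig import r
np.set_printoptions(precision=4,suppress=True)
C={n:r.get_calibration(n) for n in("scene","side")}
def P(n):
    c=C[n];return c['camera_matrix']@np.linalg.inv(c['pose'])[:3]
def proj(n,X):
    q=np.c_[X,np.ones(len(X))]@P(n).T;return q[:,:2]/q[:,2:]
def tri(a,b):
    X=cv2.triangulatePoints(P('scene'),P('side'),np.float64(a).reshape(2,1),np.float64(b).reshape(2,1))[:,0];X=X[:3]/X[3]
    return X,[np.linalg.norm(proj(n,X[None])[0]-p).round(2) for n,p in(('scene',a),('side',b))]
def brown(im):
    h=cv2.cvtColor(im,cv2.COLOR_BGR2HSV)
    m=((h[...,0]<18)&(h[...,0]>5)&(h[...,1]>90)).astype(np.uint8)
    n,l,s,_=cv2.connectedComponentsWithStats(m);return l,s
def boardmask(n,p):
    m=np.zeros((1680,2240),np.uint8);x,y,z,t=p
    for x0,x1,w in((.026,.0925,.033),(-.0925,.027,.018)):
        v=np.array([[a,b,c] for a in(x0,x1) for b in(-w,w) for c in(0,.024)])
        R=np.array([[np.cos(t),-np.sin(t)],[np.sin(t),np.cos(t)]])
        v=np.c_[v[:,:2]@R.T+[x,y],v[:,2]+z]
        cv2.fillConvexPoly(m,cv2.convexHull(np.int32((proj(n,v)+.5)*4)),1)
    return cv2.resize(m.astype(np.float32),(560,420),interpolation=cv2.INTER_AREA)
def fitboard(ims,p0,names=('scene','side'),seeds=None):
    from scipy.optimize import minimize
    M={}
    for n in names:
        l,s=brown(ims[n]);q=proj(n,np.array([[p0[0],p0[1],.024]]))[0].astype(int)
        ks=np.unique(l[q[1]-20:q[1]+20,q[0]-20:q[0]+20]);k=max([k for k in ks if k>0],key=lambda k:s[k,4]);M[n]=(l==k).astype(np.float32)
    f=lambda p:sum(np.abs(boardmask(n,p)-M[n]).sum() for n in names)
    o=minimize(f,p0,method='Nelder-Mead',options=dict(initial_simplex=np.array([p0]+[np.array(p0)+d for d in np.diag([.02,.02,.01,.2])]),xatol=1e-4,fatol=.5))
    return o.x,o.fun,[M[n].sum() for n in names]
E
python3 - <<'E'
from h import *
S=lambda X,Y:(232+X/3,165+Y/3)
D=lambda X,Y:(212+(X-399)/3,175+Y/3)
for nm,a,b in[('hub',(104,103),(541,88)),('knobbot',(34,108),(476,82)),('foot',(111,248),(543,249)),('noseL',(42,166),(481,143)),('noseR',(90,222),(500,198)),('shelfFR',(258,200),(679,212)),('baseFR',(285,290),(717,340)),('boltFR',(285,265),(726,315)),('boltFL',(197,180),(673,224)),('boltBR',(376,214),(785,205)),('tail',(258,573),(559,570)),('wideL',(272,328),(681,362)),('wideR',(354,353),(752,403))]:
    print(nm,*tri(S(*a),D(*b)))
ims={n:cv2.imread(f'pics/{n}0.png') for n in C}
print(fitboard(ims,[.43,-.2,0,.7]))
E
```

```text
hub [ 0.5141 -0.0101  0.1895] [np.float64(0.03), np.float64(0.02)]
knobbot [0.4779 0.0225 0.1859] [np.float64(0.06), np.float64(0.04)]
foot [ 0.5095 -0.0193  0.0559] [np.float64(0.52), np.float64(0.37)]
noseL [0.4769 0.016  0.1377] [np.float64(0.53), np.float64(0.37)]
noseR [ 0.4666 -0.0468  0.1328] [np.float64(0.01), np.float64(0.0)]
shelfFR [ 0.5741 -0.1059  0.126 ] [np.float64(0.92), np.float64(0.66)]
baseFR [ 0.6095 -0.1112  0.0044] [np.float64(0.04), np.float64(0.03)]
boltFR [ 0.624  -0.0979  0.0127] [np.float64(0.27), np.float64(0.2)]
boltFL [0.6412 0.0181 0.0148] [np.float64(0.17), np.float64(0.12)]
boltBR [ 0.5943 -0.1941  0.1755] [np.float64(6.53), np.float64(4.65)]
tail [ 0.4167 -0.2578  0.0071] [np.float64(0.56), np.float64(0.41)]
wideL [ 0.5639 -0.1375  0.0204] [np.float64(0.44), np.float64(0.32)]
wideR [ 0.5878 -0.1955  0.0222] [np.float64(0.02), np.float64(0.01)]
(array([ 0.4978, -0.1979, -0.0058,  0.434 ]), np.float64(612.5625), [np.float32(1775.0), np.float32(1937.0)])
```

Run:
```python
from h import *
from scipy.optimize import least_squares
S=lambda X,Y:(232+X/3,165+Y/3)
D=lambda X,Y:(212+(X-399)/3,175+Y/3)
L=[('hub',(104,103),(541,88),(-.16,0,.192)),('foot',(111,248),(543,249),(-.16,0,.055)),('noseL',(42,166),(481,143),(-.2,.035,.135)),('noseR',(90,222),(500,198),(-.2,-.035,.125)),('shelfFR',(258,200),(679,212),(-.093,-.085,.125)),('baseFR',(285,290),(717,340),(-.065,-.075,.0))]
def res(p,full=False):
    x,y,t=p[:3];R=np.array([[np.cos(t),-np.sin(t)],[np.sin(t),np.cos(t)]]);o=[]
    for nm,a,b,m in L:
        m=np.array(m); 
        if nm=='foot':m[2]=p[3]
        X=np.r_[R@m[:2]+[x,y],m[2]][None]
        o+=list(proj('scene',X)[0]-S(*a))+list(proj('side',X)[0]-D(*b))
    return np.array(o)
o=least_squares(res,[.67,-.04,-.15,.055],loss='soft_l1');p=o.x;print(p);print(res(p).reshape(-1,4).round(1))
print('leg',p[:2]-.16*np.array([np.cos(p[2]),np.sin(p[2])]))
ims={n:cv2.imread(f'pics/{n}0.png') for n in C}
for p0 in([.5,-.2,0,.39],[.5,-.2,0,.6],[.49,-.21,0,.5]):
  q,f,m=fitboard(ims,p0);print(q,f,m,[boardmask(n,q).sum() for n in C])
out=[]
for n in C:
    im=ims[n].copy();l,s=brown(im);im[l>0]=(0,255,0)
    c,_=cv2.findContours((boardmask(n,q)>.5).astype(np.uint8),0,1);im=cv2.resize(im,None,fx=3,fy=3,interpolation=0);cv2.drawContours(im,[x*3+1 for x in c],-1,(0,0,255),1)
    u,v=(proj(n,q[None,:3])[0]*3).astype(int);out.append(im[v-170:v+170,u-200:u+200])
cv2.imwrite('pics/m.png',np.hstack(out))
```

```text
[ 0.6735 -0.0309 -0.1034  0.0501]
[[ 1.5  0.   0.9 -0.1]
 [ 0.5 -0.9  0.9  0.6]
 [-1.7 -1.8 -1.  -0.7]
 [ 1.2  1.2  1.7  2.1]
 [-0.2 -0.1 -1.2  1.1]
 [-6.4  0.2 -6.1 -0.7]]
leg [ 0.5144 -0.0144]
[ 0.4979 -0.1982 -0.0062  0.4343] 613.3125 [np.float32(1775.0), np.float32(1937.0)] [np.float32(2005.125), np.float32(2301.6875)]
[ 0.4964 -0.2    -0.0032  0.4416] 622.6875 [np.float32(1775.0), np.float32(1937.0)] [np.float32(2012.625), np.float32(2313.3125)]
[ 0.4932 -0.2024  0.0002  0.4439] 665.875 [np.float32(1775.0), np.float32(1937.0)] [np.float32(2034.125), np.float32(2341.375)]
```

View pics/m.png

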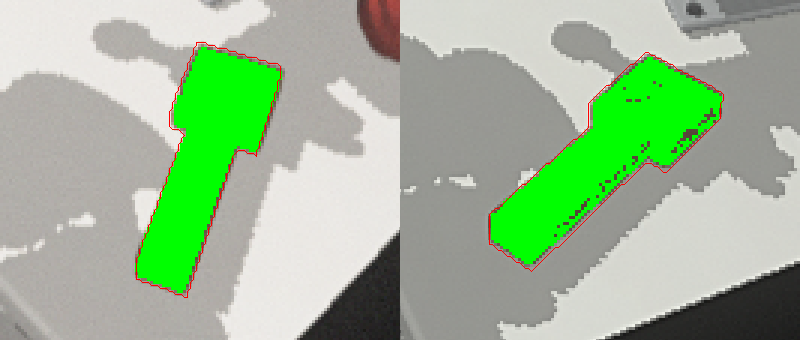

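The mask covers the board in both views and the fitted outline agrees (board at about (0.494,-0.202), yaw 0.44). Now I'll swing over towards it.

Careful with the scale: turns go in shares of 45 degrees. That gives: -4.9 degrees / 45 = -0.1089.

>>> {"op": "drive_tool", "data": {"plan": [{"delta_pos": [-0.04, -0.048, 0], "twist": [0, 0, -0.1089]}, {"delta_pos": [-0.08, -0.096, 0], "twist": [0, 0, -0.2178]}, {"delta_pos": [-0.12, -0.145, 0], "twist": [0, 0, -0.3267]}, {"delta_pos": [-0.16, -0.193, 0], "twist": [0, 0, -0.4356]}, {"delta_pos": [-0.2, -0.241, 0], "twist": [0, 0, -0.5444]}, {"delta_pos": [-0.24, -0.29, 0], "twist": [0, 0, -0.6533]}, {"delta_pos": [-0.28, -0.338, 0], "twist": [0, 0, -0.7622]}, {"delta_pos": [-0.318, -0.386, 0], "twist": [0, 0, -0.8667]}], "jaw": 0.07, "newtons": 50}}

```text
t: 1.15
ee_pos: [0.3608, 0.1285, 0.2312]
ee_rot: [[-0.906, -0.424, 0.001], [-0.424, 0.906, 0.0], [-0.001, -0.0, -1.0]]
contact_force: [-0.2, 0.3, 0.2]
gripper_width: 0.0696
gripper_force: 0.0
```

```bash
cat >> h.py <<'E'
def go(x,y,z,tx=None):
    "tool delta to world point; tx = wanted tool-x heading (deg)"
    s=r.read_state();R=s['ee_rot'];p=s['ee_pos'];h=np.degrees(np.arctan2(R[1,0],R[0,0]))
    print('t',round(s['t'],2),'p',p,'head',h.round(2),'F',s['contact_force'],'j6',s['joints'][5].round(2),'tilt',R[:2,2])
    print('delta',R.T@(np.array([x,y,z])-p),'twist z',None if tx is None else round(-(((tx-h)+180)%360-180),2))
E
python3 - <<'E'
from h import *
# board grip: origin + -.06*x
print(.494-.06*np.cos(.441),-.2015-.06*np.sin(.441))
go(.44,-.227,.12,25.2+180)
print('shaker',*tri((211,222),(222,232)))
E
```

```text
0.4397404837129944 -0.22711064021652277
t 1.15 p [0.3608 0.1285 0.2312] head -154.91 F [-0.1646  0.3363  0.1895] j6 -1.76 tilt [0.0007 0.0002]
delta [ 0.0791 -0.3555  0.1112] twist z -0.11
shaker [ 0.4938  0.196  -0.0006] [np.float64(0.2), np.float64(0.14)]
```

>>> {"op": "drive_tool", "data": {"plan": [{"delta_pos": [0.013, -0.06, 0], "twist": [0, 0, 0]}, {"delta_pos": [0.027, -0.12, 0], "twist": [0, 0, 0]}, {"delta_pos": [0.04, -0.18, 0], "twist": [0, 0, 0]}, {"delta_pos": [0.053, -0.24, 0], "twist": [0, 0, 0]}, {"delta_pos": [0.067, -0.3, 0.02], "twist": [0, 0, 0]}, {"delta_pos": [0.079, -0.355, 0.05], "twist": [0, 0, 0]}, {"delta_pos": [0.079, -0.355, 0.09], "twist": [0, 0, 0]}, {"delta_pos": [0.079, -0.355, 0.09], "twist": [0, 0, 0]}]}}

```text
t: 2.15
ee_pos: [0.4363, -0.2243, 0.137]
ee_rot: [[-0.907, -0.42, -0.007], [-0.42, 0.907, 0.005], [0.005, 0.007, -1.0]]
contact_force: [0.0, 1.0, 0.1]
gripper_width: 0.0698
gripper_force: 0.0
```

Run:
```python
from h import *
go(.44,-.227,.006,205.2)
w=r.get_calibration('wrist');im=r.read_camera('wrist');np.savez('pics/w1.npz',**w);cv2.imwrite('pics/w1.png',im[:,:,::-1])
# overlay expected board and leg, crank points
K=w['camera_matrix'];T=np.linalg.inv(w['pose'])
def wp(X):
    c=T[:3,:3]@X+T[:3,3];a=np.arctan2(np.hypot(c[0],c[1]),c[2]);ph=np.arctan2(c[1],c[0]);return (int(K[0,2]+K[0,0]*a*np.cos(ph)),int(K[1,2]+K[0,0]*a*np.sin(ph)))
o=im[:,:,::-1].copy();t=.441;R=np.array([[np.cos(t),-np.sin(t)],[np.sin(t),np.cos(t)]])
pl=[wp(np.r_[R@np.array(v)+[.494,-.2015],.024]) for v in[(-.092,-.018),(.026,-.018),(.026,-.033),(.092,-.033),(.092,.033),(.026,.033),(.026,.018),(-.092,.018)]]
cv2.polylines(o,[np.array(pl)],True,(0,0,255),1)
for X in[(.514,-.0144,.192),(.478,.0225,.19)]:cv2.circle(o,wp(np.array(X)),3,(0,0,255),1)
cv2.imwrite('pics/w1o.png',o)
```

```text
t 2.15 p [ 0.4363 -0.2243  0.137 ] head -155.16 F [0.0009 0.9834 0.1271] j6 -2.55 tilt [-0.0073  0.0046]
delta [-0.0029 -0.005   0.131 ] twist z -0.36
```

View pics/w1o.png

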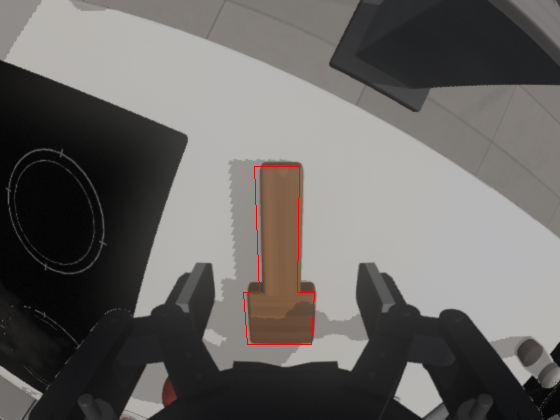

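The overlay lies within about 3 mm of the board, whose tail is at (282,165–290), so I'll descend with a small correction and grip.

>>> {"op": "drive_tool", "data": {"plan": [{"delta_pos": [0, 0.002, 0.04], "twist": [0, 0, 0]}, {"delta_pos": [0, 0.002, 0.08], "twist": [0, 0, 0]}, {"delta_pos": [0, 0.002, 0.115], "twist": [0, 0, 0]}, {"delta_pos": [0, 0.002, 0.138], "twist": [0, 0, 0]}, {"delta_pos": [0, 0.002, 0.138], "twist": [0, 0, 0]}, {"delta_pos": [0, 0.002, 0.138], "twist": [0, 0, 0]}]}}

```text
t: 2.95
ee_pos: [0.4391, -0.2234, 0.0061]
ee_rot: [[-0.907, -0.422, 0.003], [-0.422, 0.907, -0.002], [-0.002, -0.003, -1.0]]
contact_force: [0.6, -1.4, -1.1]
gripper_width: 0.07
gripper_force: 0.0
```

>>> {"op": "drive_tool", "data": {"plan": [{"delta_pos": [0, 0, 0], "twist": [0, 0, 0]}, {"delta_pos": [0, 0, 0], "twist": [0, 0, 0]}, {"delta_pos": [0, 0, 0], "twist": [0, 0, 0]}, {"delta_pos": [0, 0, 0], "twist": [0, 0, 0]}, {"delta_pos": [0, 0, 0], "twist": [0, 0, 0]}, {"delta_pos": [0, 0, 0], "twist": [0, 0, 0]}], "jaw": 0.02, "newtons": 40}}

```text
t: 3.7
ee_pos: [0.4385, -0.2238, 0.005]
ee_rot: [[-0.907, -0.421, 0.003], [-0.421, 0.907, -0.002], [-0.002, -0.003, -1.0]]
contact_force: [-0.0, 0.3, 5.9]
gripper_width: 0.0353
gripper_force: 41.4
```

Run:
```python
from h import *
go(.4,-.2,.004,180)
go(.393,-.016,.004,180)
```

```text
t 3.7 p [ 0.4385 -0.2238  0.005 ] head -155.09 F [-0.0155  0.3427  5.9474] j6 -2.55 tilt [ 0.0027 -0.0017]
delta [0.0249 0.0378 0.0009] twist z 24.91
t 3.7 p [ 0.4385 -0.2238  0.005 ] head -155.09 F [-0.0155  0.3427  5.9474] j6 -2.55 tilt [ 0.0027 -0.0017]
delta [-0.0462  0.2076  0.0006] twist z 24.91
```

To row units: 25 degrees / 45 = 0.5556.

>>> {"op": "drive_tool", "data": {"plan": [{"delta_pos": [0.01, 0, -0.001], "twist": [0, 0, 0]}, {"delta_pos": [0.018, 0.005, -0.001], "twist": [0, 0, 0.0889]}, {"delta_pos": [0.025, 0.012, -0.001], "twist": [0, 0, 0.2]}, {"delta_pos": [0.025, 0.022, -0.001], "twist": [0, 0, 0.3333]}, {"delta_pos": [0.025, 0.032, -0.001], "twist": [0, 0, 0.4667]}, {"delta_pos": [0.025, 0.038, -0.001], "twist": [0, 0, 0.5556]}, {"delta_pos": [0.025, 0.038, -0.001], "twist": [0, 0, 0.5556]}, {"delta_pos": [0.025, 0.038, -0.001], "twist": [0, 0, 0.5556]}]}}

```text
t: 4.7
ee_pos: [0.3987, -0.1995, 0.0051]
ee_rot: [[-1.0, 0.0, 0.0], [0.0, 1.0, -0.0], [-0.0, -0.0, -1.0]]
contact_force: [0.2, 2.0, 7.0]
gripper_width: 0.0349
gripper_force: 42.1
```

Run:
```python
from h import *
go(.393,-.1,.006,180)
ims={n:r.read_camera(n)[:,:,::-1].copy() for n in C}
R=r.read_state();x,y=R['ee_pos'][:2];h=np.arctan2(R['ee_rot'][1,0],R['ee_rot'][0,0])+np.pi
print('exp board',x+.06*np.cos(h),y+.06*np.sin(h),(h+np.pi)%(2*np.pi)-np.pi)
print(fitboard(ims,[x+.06,y,0,(h+np.pi)%(2*np.pi)-np.pi]))
for n in C: cv2.imwrite(f'pics/{n}1.png',ims[n])
```

```text
t 4.7 p [ 0.3987 -0.1995  0.0051] head 179.98 F [0.2004 2.0468 7.0328] j6 -2.11 tilt [ 0.0003 -0.0003]
delta [ 0.0058  0.0995 -0.001 ] twist z -0.02
exp board 0.4587303575966998 -0.19954421275255824 -0.0004151675324575166
(array([ 0.4654, -0.1998, -0.0037,  0.0299]), np.float64(2281.3125), [np.float32(1137.0), np.float32(1515.0)])
```

>>> {"op": "drive_tool", "data": {"plan": [{"delta_pos": [0.004, 0.03, -0.001], "twist": [0, 0, 0]}, {"delta_pos": [0.004, 0.06, -0.001], "twist": [0, 0, 0]}, {"delta_pos": [0.004, 0.095, -0.001], "twist": [0, 0, 0]}, {"delta_pos": [0.004, 0.13, -0.001], "twist": [0, 0, 0]}, {"delta_pos": [0.004, 0.16, -0.001], "twist": [0, 0, 0]}, {"delta_pos": [0.004, 0.183, -0.001], "twist": [0, 0, 0]}, {"delta_pos": [0.004, 0.183, -0.001], "twist": [0, 0, 0]}, {"delta_pos": [0.004, 0.183, -0.001], "twist": [0, 0, 0]}]}}

```text
t: 5.8
ee_pos: [0.3949, -0.0163, 0.0051]
ee_rot: [[-1.0, 0.0, -0.001], [0.0, 1.0, 0.001], [0.001, 0.001, -1.0]]
contact_force: [0.3, 4.2, 2.1]
gripper_width: 0.0352
gripper_force: 40.6
```

Run:
```python
from h import *
go(.393,-.016,.006,180)
out=[]
for n in C:
    im=r.read_camera(n)[:,:,::-1].copy();cv2.imwrite(f'pics/{n}2.png',im)
    u,v=proj(n,np.array([[.5,-.016,.08]]))[0].astype(int);x,y=u-66,v-75
    c=cv2.resize(im[y:y+150,x:x+133],None,fx=3,fy=3,interpolation=cv2.INTER_CUBIC);print(n,x,y)
    out.append(c)
cv2.imwrite('pics/z2.png',np.hstack(out))
```

```text
t 5.8 p [ 0.3949 -0.0163  0.0051] head 179.99 F [0.285  4.1543 2.0837] j6 -1.7 tilt [-0.0007  0.0008]
delta [ 0.0019  0.0003 -0.0009] twist z -0.01
scene 198 166
side 189 174
```

View pics/z2.png

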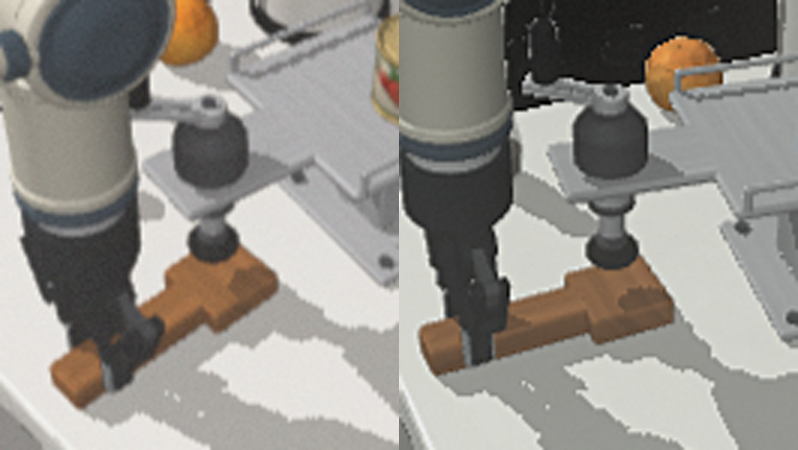

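Run:
```python
from h import *
from scipy.optimize import least_squares
S=lambda X,Y:(198+X/3,166+Y/3)
D=lambda X,Y:(189+(X-399)/3,174+Y/3)
o=least_squares(lambda p:np.concatenate([[proj('scene',np.array([[*p,z]]))[0,0]-u,proj('side',np.array([[*p,z]]))[0,0]-v] for z,u,v in((.19,267.3,259.3),(.155,268.2,259.5),(.05,269.2,260.))]),[.51,-.02])
print('leg by columns',o.x,o.fun.round(2))
T=[]
for nm,a,b in[('nearR',(213,315),(594,325)),('farRbot',(277,288),(672,318)),('nearRbot',(217,331),(598,343)),('farL',(240,247),(640,258)),('nearL',(167,265),(566,275)),('hub',(208,102),(610,91)),('noseL',(147,163),(549,150)),('noseR',(193,216),(569,200))]:
    print(nm,*tri(S(*a),D(*b)))
X=[.515,-.0163]
for nm,d in[('nearRbot',(-.033,-.033,0)),('farRbot',(.033,-.033,0)),('farL',(.033,.033,.024)),('nearL',(-.033,.033,.024))]:
    q=np.array([[X[0]+d[0],X[1]+d[1],d[2]]]);a=proj('scene',q)[0];b=proj('side',q)[0];print(nm,'pred crop',(a-[198,166])*3,(b-[189,174])*3+[399,0])
```

```text
leg by columns [ 0.5113 -0.0163] [ 0.34  0.01 -0.18 -0.01 -0.18 -0.  ]
nearR [ 0.484  -0.0452  0.0155] [np.float64(0.15), np.float64(0.11)]
farRbot [ 0.5431 -0.0549  0.0087] [np.float64(0.07), np.float64(0.05)]
nearRbot [ 0.485  -0.0489  0.0002] [np.float64(0.21), np.float64(0.15)]
farL [ 0.5256 -0.0329  0.0539] [np.float64(1.02), np.float64(0.72)]
nearL [0.4858 0.0116 0.0224] [np.float64(0.92), np.float64(0.65)]
hub [ 0.5118 -0.0151  0.1925] [np.float64(0.16), np.float64(0.11)]
noseL [0.476  0.0132 0.1375] [np.float64(0.48), np.float64(0.33)]
noseR [ 0.4672 -0.0466  0.1339] [np.float64(0.46), np.float64(0.32)]
nearRbot pred crop [214.8016 333.1075] [594.1983 345.0542]
farRbot pred crop [276.4557 287.9943] [674.4288 320.9863]
farL pred crop [220.0303 223.4029] [638.3313 247.9192]
nearL pred crop [157.6751 265.0237] [560.1509 269.4854]
```

The board lies flat with its wide end under the foot: near corner at (217,331) and foot at (213,247) in the left crop. It is about 3 mm too far in, so I'll back it out a little, release and rise.

>>> {"op": "drive_tool", "data": {"plan": [{"delta_pos": [0.002, 0, 0], "twist": [0, 0, 0]}, {"delta_pos": [0.003, 0, 0], "twist": [0, 0, 0]}, {"delta_pos": [0.003, 0, 0], "twist": [0, 0, 0]}, {"delta_pos": [0.003, 0, 0], "twist": [0, 0, 0]}]}}

```text
t: 6.4
ee_pos: [0.3918, -0.0166, 0.0051]
ee_rot: [[-1.0, 0.002, -0.001], [0.002, 1.0, -0.001], [0.001, -0.001, -1.0]]
contact_force: [1.3, -1.7, -0.4]
gripper_width: 0.0349
gripper_force: 41.1
```

>>> {"op": "drive_tool", "data": {"plan": [{"delta_pos": [0, 0, 0], "twist": [0, 0, 0]}, {"delta_pos": [0, 0, 0], "twist": [0, 0, 0]}, {"delta_pos": [0, 0, 0], "twist": [0, 0, 0]}, {"delta_pos": [0, 0, 0], "twist": [0, 0, 0]}, {"delta_pos": [0, 0, -0.03], "twist": [0, 0, 0]}, {"delta_pos": [0, 0, -0.08], "twist": [0, 0, 0]}, {"delta_pos": [0, 0, -0.14], "twist": [0, 0, 0]}, {"delta_pos": [0, 0, -0.2], "twist": [0, 0, 0]}], "jaw": 0.06}}

```text
t: 7.4
ee_pos: [0.3918, -0.0161, 0.2071]
ee_rot: [[-1.0, 0.001, 0.0], [0.001, 1.0, 0.0], [-0.0, 0.0, -1.0]]
contact_force: [1.3, 0.2, 0.1]
gripper_width: 0.0598
gripper_force: 0.0
```

>>> {"op": "drive_tool", "data": {"plan": [{"delta_pos": [0, 0, -0.06], "twist": [0, 0, 0]}, {"delta_pos": [0, 0, -0.09], "twist": [0, 0, 0]}, {"delta_pos": [-0.02, 0, -0.09], "twist": [0, 0, 0]}, {"delta_pos": [-0.02, 0, -0.09], "twist": [0, 0, 0]}]}}

```text
t: 7.9
ee_pos: [0.4125, -0.0161, 0.295]
ee_rot: [[-1.0, 0.001, -0.001], [0.001, 1.0, 0.0], [0.001, 0.0, -1.0]]
contact_force: [0.2, -0.6, -0.6]
gripper_width: 0.0599
gripper_force: 0.0
```

Run:
```python
from h import *
go(.478,.0225,.27,180)
ims={n:r.read_camera(n)[:,:,::-1].copy() for n in C}
for n in C: cv2.imwrite(f'pics/{n}3.png',ims[n])
w=r.get_calibration('wrist');im=r.read_camera('wrist')[:,:,::-1].copy();cv2.imwrite('pics/w3.png',im);np.savez('pics/w3.npz',**w)
c=[cv2.resize(ims[n][165:295,205:305],None,fx=3.0,fy=3.0,interpolation=cv2.INTER_CUBIC) for n in C]
top=np.hstack(c)
cv2.imwrite('pics/c3.png',np.hstack([np.vstack([top[:,:300],]),top[:,300:]]))
```

```text
t 7.9 p [ 0.4125 -0.0161  0.295 ] head 179.93 F [ 0.2475 -0.6299 -0.6146] j6 -1.69 tilt [-0.0008  0.0001]
delta [-0.0654  0.0387  0.0249] twist z -0.07
```

View pics/c3.png

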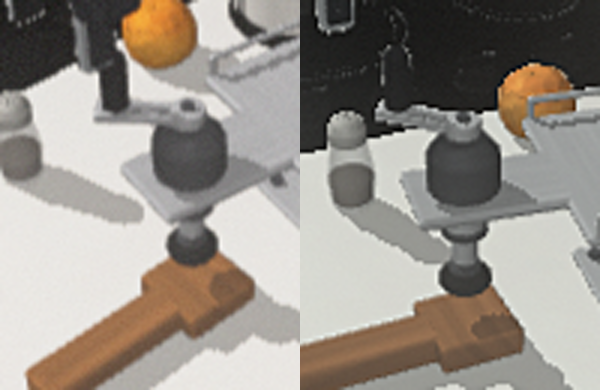

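The board lies flat under the foot, with the knob base at (115,108) in the left crop and (395,108) in the right. Next I'll refit the board and locate the knob.

Run:
```python
from h import *
from scipy.optimize import least_squares
ims={n:cv2.imread(f'pics/{n}3.png') for n in C}
for p0 in([.455,-.016,0,0],[.45,-.01,0,.05]):
    q,f,m=fitboard(ims,p0);print(q,f,m,'pad',q[:2]+.059*np.array([np.cos(q[3]),np.sin(q[3])]))
print('knob',*tri((243.3,201.),(236.6,201.)))
# u columns only, at z .20
o=least_squares(lambda p:[proj('scene',np.array([[*p,.2]]))[0,0]-243.4,proj('side',np.array([[*p,.2]]))[0,0]-236.8],[.48,.02]);print(o.x,np.linalg.norm(o.x-[.5115,-.016]))
```

```text
[ 0.4544 -0.0135 -0.0045  0.0191] 878.4375 [np.float32(1435.0), np.float32(1349.0)] pad [ 0.5134 -0.0123]
[ 0.4522 -0.0184 -0.0001  0.0217] 915.0625 [np.float32(1435.0), np.float32(1349.0)] pad [ 0.5112 -0.0171]
knob [0.4727 0.015  0.194 ] [np.float64(0.19), np.float64(0.13)]
[0.4739 0.0158] 0.04929169654944103
```

View pics/w3.png

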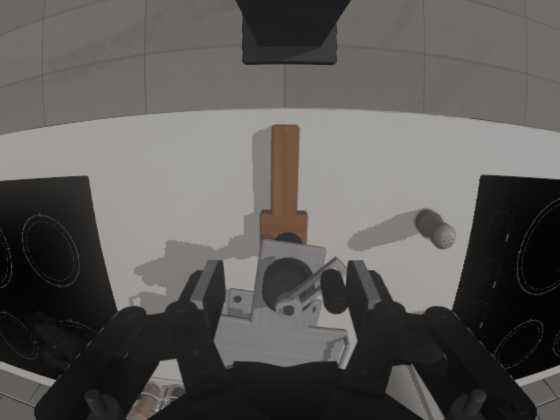

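```bash
cat >> h.py <<'E'
def wray(w,uv,z):
    K=w['camera_matrix'];d=np.array(uv,float)-K[:2,2];a=np.hypot(*d)/K[0,0];d/=np.hypot(*d)
    v=w['pose'][:3,:3]@np.r_[np.sin(a)*d,np.cos(a)];o=w['pose'][:3,3];return (o+v*(z-o[2])/v[2])[:2]
def wproj(w,X):
    T=np.linalg.inv(w['pose']);K=w['camera_matrix'];c=T[:3,:3]@np.array(X)+T[:3,3];a=np.arctan2(np.hypot(c[0],c[1]),c[2]);p=np.arctan2(c[1],c[0]);return K[:2,2]+K[0,0]*a*np.array([np.cos(p),np.sin(p)])
E
python3 - <<'E'
from h import *
w=dict(np.load('pics/w3.npz'))
print('hub',wray(w,(288,309),.192),'knobtop?',wray(w,(336,300),.236),'base',wray(w,(331,272),.191))
for X in[(.5115,-.016,.192),(.474,.0158,.191),(.474,.0158,.236)]:print(wproj(w,X))
im=cv2.imread('pics/w3.png');cv2.imwrite('pics/c4.png',cv2.resize(im[230:350,220:400],None,fx=4,fy=4,interpolation=cv2.INTER_CUBIC))
E
```

```text
hub [ 0.5103 -0.0112] knobtop? [0.4705 0.0242] base [0.4717 0.0261]
[282.7956 310.0018]
[319.1154 274.4728]
[324.6251 304.054 ]
```

View pics/c4.png

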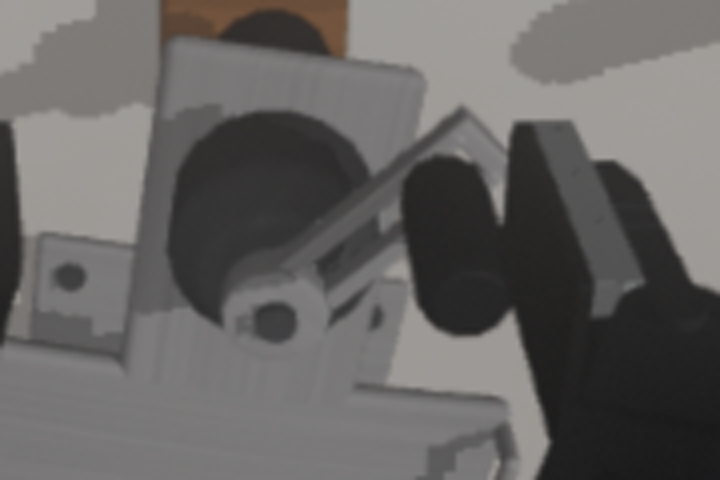

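Run:
```python
from h import *
w=dict(np.load('pics/w3.npz'))
for nm,uv,z in[('tail mid',(285.3,190),.024),('tail end',(285.5,125.5),.024),('wide nearL',(260.5,212),.024),('wide nearR',(307.5,212),.024),('wide edges',(260.5,231),.024),('',(306.7,231),.024),('foot top c',(288.8,243),.06),('foot left',(274.5,243),.05),('foot right',(302.3,243),.05),('hub',(288.8,310.5),.192),('knob top',(335.5,305.7),.236),('knob base',(332,276),.191),('noseL',(325.5,247.5),.135),('noseR',(262.5,239.5),.135)]:print(nm,wray(w,uv,z))
```

```text
tail mid [ 0.4434 -0.0135]
tail end [ 0.3588 -0.0132]
wide nearL [ 0.474  -0.0469]
wide nearR [0.474  0.0164]
wide edges [ 0.5017 -0.0476]
 [0.5017 0.0159]
foot top c [ 0.5033 -0.0091]
foot left [ 0.5079 -0.0277]
foot right [0.5079 0.0087]
hub [ 0.5121 -0.0105]
knob top [0.4758 0.0242]
knob base [0.4758 0.0273]
noseL [0.4744 0.0278]
noseR [ 0.4652 -0.0368]
```

>>> {"op": "drive_tool", "data": {"plan": [{"delta_pos": [-0.035, 0.02, 0], "twist": [0, 0, 0]}, {"delta_pos": [-0.0635, 0.038, 0.01], "twist": [0, 0, 0]}, {"delta_pos": [-0.0635, 0.038, 0.03], "twist": [0, 0, 0]}, {"delta_pos": [-0.0635, 0.038, 0.055], "twist": [0, 0, 0]}, {"delta_pos": [-0.0635, 0.038, 0.08], "twist": [0, 0, 0]}, {"delta_pos": [-0.0635, 0.038, 0.097], "twist": [0, 0, 0]}, {"delta_pos": [-0.0635, 0.038, 0.097], "twist": [0, 0, 0]}]}}

```text
t: 8.93
ee_pos: [0.4748, 0.0217, 0.1969]
ee_rot: [[-1.0, 0.002, -0.003], [0.002, 1.0, 0.0], [0.003, 0.0, -1.0]]
contact_force: [0.7, 0.0, 1.4]
gripper_width: 0.0599
gripper_force: 0.0
```

>>> {"op": "drive_tool", "data": {"plan": [{"delta_pos": [0, 0, 0], "twist": [0, 0, 0]}, {"delta_pos": [0, 0, 0], "twist": [0, 0, 0]}, {"delta_pos": [0, 0, 0], "twist": [0, 0, 0]}, {"delta_pos": [0, 0, 0], "twist": [0, 0, 0]}, {"delta_pos": [0, 0, 0], "twist": [0, 0, 0]}, {"delta_pos": [0, 0, 0], "twist": [0, 0, 0]}], "jaw": 0.01, "newtons": 30}}

```text
t: 9.68
ee_pos: [0.4761, 0.0219, 0.1995]
ee_rot: [[-1.0, 0.001, 0.002], [0.001, 1.0, 0.0], [-0.002, 0.0, -1.0]]
contact_force: [1.7, 0.5, 4.5]
gripper_width: 0.0191
gripper_force: 30.3
```

Run:
```python
from h import *
go(.476,.022,.198,180)
for n in('scene','side','wrist'): cv2.imwrite(f'pics/{n}5.png',r.read_camera(n)[:,:,::-1])
s=r.read_state();print(s['wrist_torque'],s['contact_force'])
```

```text
t 9.68 p [0.4761 0.0219 0.1995] head 179.92 F [1.6989 0.4799 4.5313] j6 -1.6 tilt [0.0023 0.0002]
delta [0.0001 0.0001 0.0015] twist z -0.08
[ 0.2174 -0.001  -0.0131] [0.0131 1.3816 5.7616]
```

>>> {"op": "drive_tool", "data": {"plan": [{"delta_pos": [-0.0057, 0.0049, -0.001], "twist": [0, 0, 0]}, {"delta_pos": [-0.012, 0.0089, -0.001], "twist": [0, 0, 0]}, {"delta_pos": [-0.0189, 0.0119, -0.001], "twist": [0, 0, 0]}, {"delta_pos": [-0.0262, 0.0138, -0.001], "twist": [0, 0, 0]}]}}

```text
t: 10.32
ee_pos: [0.5003, 0.035, 0.1995]
ee_rot: [[-1.0, 0.002, -0.005], [0.002, 1.0, -0.001], [0.005, -0.001, -1.0]]
contact_force: [-8.6, -2.1, 6.8]
gripper_width: 0.019
gripper_force: 30.5
```

```bash
cat >> h.py <<'E'
import json,os
def crank(c,step=None,n=8,rad=.05):
    s=r.read_state();p=s['ee_pos'];d=p[:2]-c;phi=np.arctan2(d[1],d[0]);F=np.mean([s['contact_force']],0)
    e=d/np.hypot(*d);t=np.array([e[1],-e[0]])
    print('t',round(s['t'],2),'p',p,'rad mm',(np.hypot(*d)*1e3).round(2),'phi',np.degrees(phi).round(1),'Ftan',(-F[:2]@t).round(2),'Frad',(F[:2]@e).round(2),'F',F,'w',s['gripper_width'].__round__(4))
    L=json.load(open('log.json')) if os.path.exists('log.json') else []
    L.append([*p,*F]);json.dump([list(map(float,x)) for x in L],open('log.json','w'))
    if step:
        R=s['ee_rot']
        for k in range(1,n+1):
            f=phi-k*step;q=np.r_[c+rad*np.array([np.cos(f),np.sin(f)]),.2];print((R.T@(q-p))[:2].round(4).tolist())
E
python3 - <<'E'
from h import *
crank(np.array([.5115,-.0135]),.15)
E
```

```text
t 10.32 p [0.5003 0.035  0.1995] rad mm 49.78 phi 103.0 Ftan 8.88 Frad -0.14 F [-8.6187 -2.1371  6.7529] w 0.019
[-0.0074, 0.0014]
[-0.0148, 0.0014]
[-0.0223, 0.0003]
[-0.0294, -0.0019]
[-0.0362, -0.0051]
[-0.0424, -0.0093]
[-0.0479, -0.0144]
[-0.0526, -0.0202]
```

>>> {"op": "drive_tool", "data": {"plan": [{"delta_pos": [-0.0075, 0.0008, -0.0015], "twist": [0, 0, 0]}, {"delta_pos": [-0.0149, 0.0005, -0.0015], "twist": [0, 0, 0]}, {"delta_pos": [-0.0223, -0.0009, -0.0015], "twist": [0, 0, 0]}, {"delta_pos": [-0.0294, -0.0034, -0.0015], "twist": [0, 0, 0]}, {"delta_pos": [-0.036, -0.0069, -0.0015], "twist": [0, 0, 0]}, {"delta_pos": [-0.042, -0.0114, -0.0015], "twist": [0, 0, 0]}, {"delta_pos": [-0.0473, -0.0167, -0.0015], "twist": [0, 0, 0]}, {"delta_pos": [-0.0517, -0.0228, -0.0015], "twist": [0, 0, 0]}]}}

```text
t: 11.32
ee_pos: [0.5522, 0.0145, 0.1997]
ee_rot: [[-1.0, -0.001, -0.005], [-0.001, 1.0, 0.004], [0.005, 0.004, -1.0]]
contact_force: [-5.8, 6.9, 0.3]
gripper_width: 0.0193
gripper_force: 30.0
```

Run:
```python
from h import *
crank(np.array([.5115,-.0135]))
for a0 in(31.8,31.8-68.8,31.8-2*68.8,31.8-3*68.8):
    print(a0,[[round(-50*(np.cos(f)-np.cos(g)),1),round(50*(np.sin(f)-np.sin(g)),1)] for k in range(1,9) for f,g in[(np.radians(a0-8.6*k),np.radians(a0))]])
```

```text
t 11.32 p [0.5522 0.0145 0.1997] rad mm 49.38 phi 34.5 Ftan 8.99 Frad -0.83 F [-5.7815  6.9403  0.2745] w 0.0193
31.8 [[np.float64(-3.5), np.float64(-6.7)], [np.float64(-5.9), np.float64(-13.7)], [np.float64(-7.2), np.float64(-21.1)], [np.float64(-7.5), np.float64(-28.6)], [np.float64(-6.6), np.float64(-36.1)], [np.float64(-4.5), np.float64(-43.3)], [np.float64(-1.5), np.float64(-50.1)], [np.float64(2.6), np.float64(-56.4)]]
-37.0 [[np.float64(4.9), np.float64(-5.6)], [np.float64(10.7), np.float64(-10.5)], [np.float64(17.1), np.float64(-14.4)], [np.float64(24.0), np.float64(-17.3)], [np.float64(31.2), np.float64(-19.1)], [np.float64(38.7), np.float64(-19.9)], [np.float64(46.2), np.float64(-19.5)], [np.float64(53.5), np.float64(-18.0)]]
-105.8 [[np.float64(7.0), np.float64(2.6)], [np.float64(13.6), np.float64(6.2)], [np.float64(19.6), np.float64(10.7)], [np.float64(24.8), np.float64(16.1)], [np.float64(29.2), np.float64(22.2)], [np.float64(32.5), np.float64(28.9)], [np.float64(34.9), np.float64(36.0)], [np.float64(36.2), np.float64(43.4)]]
-174.59999999999997 [[np.float64(0.1), np.float64(7.5)], [np.float64(-0.8), np.float64(14.9)], [np.float64(-2.9), np.float64(22.1)], [np.float64(-6.0), np.float64(28.9)], [np.float64(-10.2), np.float64(35.2)], [np.float64(-15.2), np.float64(40.8)], [np.float64(-21.0), np.float64(45.6)], [np.float64(-27.4), np.float64(49.4)]]
```

>>> {"op": "drive_tool", "data": {"plan": [{"delta_pos": [-0.0035, -0.0067, 0], "twist": [0, 0, 0]}, {"delta_pos": [-0.0059, -0.0137, 0], "twist": [0, 0, 0]}, {"delta_pos": [-0.0072, -0.0211, 0], "twist": [0, 0, 0]}, {"delta_pos": [-0.0075, -0.0286, 0], "twist": [0, 0, 0]}, {"delta_pos": [-0.0066, -0.0361, 0], "twist": [0, 0, 0]}, {"delta_pos": [-0.0045, -0.0433, 0], "twist": [0, 0, 0]}, {"delta_pos": [-0.0015, -0.0501, 0], "twist": [0, 0, 0]}, {"delta_pos": [0.0026, -0.0564, 0], "twist": [0, 0, 0]}]}}

```text
t: 12.32
ee_pos: [0.5515, -0.0416, 0.1998]
ee_rot: [[-1.0, -0.001, 0.001], [-0.001, 1.0, 0.004], [-0.001, 0.004, -1.0]]
contact_force: [4.1, 7.1, -1.4]
gripper_width: 0.0189
gripper_force: 29.9
```

Run:
```python
from h import *
crank(np.array([.5115,-.0135]))
```

```text
t 12.32 p [ 0.5515 -0.0416  0.1998] rad mm 48.89 phi -35.1 Ftan 8.21 Frad -0.75 F [ 4.1126  7.1498 -1.4236] w 0.0189
```

>>> {"op": "drive_tool", "data": {"plan": [{"delta_pos": [0.0049, -0.0056, 0], "twist": [0, 0, 0]}, {"delta_pos": [0.0107, -0.0105, 0], "twist": [0, 0, 0]}, {"delta_pos": [0.0171, -0.0144, 0], "twist": [0, 0, 0]}, {"delta_pos": [0.024, -0.0173, 0], "twist": [0, 0, 0]}]}}

```text
t: 12.82
ee_pos: [0.5282, -0.06, 0.1998]
ee_rot: [[-1.0, -0.0, 0.003], [-0.0, 1.0, 0.002], [-0.003, 0.002, -1.0]]
contact_force: [8.7, 4.3, -2.6]
gripper_width: 0.0187
gripper_force: 29.7
```

Run:
```python
from h import *
crank(np.array([.5115,-.0135]))
```

```text
t 12.82 p [ 0.5282 -0.06    0.1998] rad mm 49.37 phi -70.3 Ftan 9.66 Frad -1.11 F [ 8.7165  4.3092 -2.6269] w 0.0187
```

>>> {"op": "drive_tool", "data": {"plan": [{"delta_pos": [0.0072, -0.0018, 0], "twist": [0, 0, 0]}, {"delta_pos": [0.0147, -0.0026, 0], "twist": [0, 0, 0]}, {"delta_pos": [0.0222, -0.0022, 0], "twist": [0, 0, 0]}, {"delta_pos": [0.0295, -0.0007, 0], "twist": [0, 0, 0]}]}}

```text
t: 13.32
ee_pos: [0.4988, -0.062, 0.1999]
ee_rot: [[-1.0, 0.002, 0.003], [0.002, 1.0, -0.001], [-0.003, -0.001, -1.0]]
contact_force: [8.5, -2.1, -4.1]
gripper_width: 0.019
gripper_force: 29.7
```

Run:
```python
from h import *
crank(np.array([.5115,-.0135]))
```

```text
t 13.32 p [ 0.4988 -0.062   0.1999] rad mm 50.17 phi -104.7 Ftan 8.79 Frad -0.14 F [ 8.5345 -2.0913 -4.1243] w 0.019
```

>>> {"op": "drive_tool", "data": {"plan": [{"delta_pos": [0.007, 0.0026, 0.0005], "twist": [0, 0, 0]}, {"delta_pos": [0.0136, 0.0062, 0.0005], "twist": [0, 0, 0]}, {"delta_pos": [0.0196, 0.0107, 0.0005], "twist": [0, 0, 0]}, {"delta_pos": [0.0248, 0.0161, 0.0005], "twist": [0, 0, 0]}]}}

```text
t: 13.82
ee_pos: [0.474, -0.0475, 0.1998]
ee_rot: [[-1.0, 0.004, 0.003], [0.004, 1.0, -0.004], [-0.004, -0.004, -1.0]]
contact_force: [8.5, -8.2, -3.3]
gripper_width: 0.0191
gripper_force: 29.9
```

Run:
```python
from h import *
crank(np.array([.5115,-.0135]))
```

```text
t 13.82 p [ 0.474  -0.0475  0.1998] rad mm 50.67 phi -137.8 Ftan 11.76 Frad -0.78 F [ 8.4733 -8.1863 -3.3198] w 0.0191
```

>>> {"op": "drive_tool", "data": {"plan": [{"delta_pos": [0.0044, 0.0061, 0.0005], "twist": [0, 0, 0]}, {"delta_pos": [0.0077, 0.0128, 0.0005], "twist": [0, 0, 0]}]}}

```text
t: 14.08
ee_pos: [0.4661, -0.0357, 0.1997]
ee_rot: [[-1.0, 0.005, 0.003], [0.005, 1.0, -0.006], [-0.003, -0.006, -1.0]]
contact_force: [7.1, -11.7, -1.1]
gripper_width: 0.0192
gripper_force: 30.2
```

Run:
```python
from h import *
crank(np.array([.5115,-.0135]))
```

```text
t 14.07 p [ 0.4661 -0.0357  0.1997] rad mm 50.51 phi -154.0 Ftan 13.59 Frad -1.22 F [  7.0648 -11.679   -1.1178] w 0.0192
```

>>> {"op": "drive_tool", "data": {"plan": [{"delta_pos": [0.0024, 0.0071, 0], "twist": [0, 0, 0]}, {"delta_pos": [0.0032, 0.0105, 0], "twist": [0, 0, 0]}]}}

```text
t: 14.32
ee_pos: [0.4624, -0.0257, 0.1997]
ee_rot: [[-1.0, 0.005, 0.002], [0.005, 1.0, -0.008], [-0.002, -0.008, -1.0]]
contact_force: [2.8, -14.2, -0.2]
gripper_width: 0.0186
gripper_force: 30.4
```

Run:
```python
from h import *
crank(np.array([.5115,-.0135]))
```

```text
t 14.32 p [ 0.4624 -0.0257  0.1997] rad mm 50.57 phi -166.0 Ftan 14.42 Frad 0.65 F [  2.8492 -14.1543  -0.2308] w 0.0186
```

>>> {"op": "drive_tool", "data": {"plan": [{"delta_pos": [0.0005, 0.004, 0], "twist": [0, 0, 0]}, {"delta_pos": [0.0005, 0.004, 0], "twist": [0, 0, 0]}]}}

```text
t: 14.58
ee_pos: [0.4616, -0.0217, 0.1997]
ee_rot: [[-1.0, 0.005, 0.001], [0.005, 1.0, -0.007], [-0.001, -0.007, -1.0]]
contact_force: [2.0, -13.3, 0.4]
gripper_width: 0.0191
gripper_force: 30.5
```

Run:
```python
from h import *
crank(np.array([.5115,-.0135]))
for n in('scene','side'): cv2.imwrite(f'pics/{n}6.png',r.read_camera(n)[:,:,::-1])
print(r.read_state()['contact_force'])
```

```text
t 14.57 p [ 0.4616 -0.0217  0.1997] rad mm 50.58 phi -170.6 Ftan 13.42 Frad 0.21 F [  1.976  -13.2725   0.4415] w 0.0191
[  2.3977 -12.5755   0.083 ]
```

>>> {"op": "drive_tool", "data": {"plan": [{"delta_pos": [0, -0.003, 0], "twist": [0, 0, 0]}, {"delta_pos": [0, -0.003, 0], "twist": [0, 0, 0]}]}}

```text
t: 14.92
ee_pos: [0.4612, -0.0222, 0.1997]
ee_rot: [[-1.0, 0.003, -0.0], [0.003, 1.0, -0.002], [0.0, -0.002, -1.0]]
contact_force: [0.2, -5.4, 0.5]
gripper_width: 0.0187
gripper_force: 30.5
```

>>> {"op": "drive_tool", "data": {"plan": [{"delta_pos": [0, 0, 0], "twist": [0, 0, 0]}, {"delta_pos": [0, 0, 0], "twist": [0, 0, 0]}, {"delta_pos": [0, 0, 0], "twist": [0, 0, 0]}, {"delta_pos": [0, 0, 0], "twist": [0, 0, 0]}], "jaw": 0.06}}

```text
t: 15.42
ee_pos: [0.4612, -0.021, 0.1997]
ee_rot: [[-1.0, 0.001, -0.0], [0.001, 1.0, 0.0], [0.0, 0.0, -1.0]]
contact_force: [0.5, -0.5, -0.8]
gripper_width: 0.0603
gripper_force: 0.0
```

>>> {"op": "drive_tool", "data": {"plan": [{"delta_pos": [0, 0, -0.03], "twist": [0, 0, 0]}, {"delta_pos": [0, 0, -0.07], "twist": [0, 0, 0]}, {"delta_pos": [0, 0, -0.11], "twist": [0, 0, 0]}, {"delta_pos": [0.05, 0, -0.11], "twist": [0, 0, 0]}, {"delta_pos": [0.08, 0.04, -0.11], "twist": [0, 0, 0]}, {"delta_pos": [0.08, 0.1, -0.11], "twist": [0, 0, 0]}, {"delta_pos": [0.08, 0.16, -0.11], "twist": [0, 0, 0]}, {"delta_pos": [0.08, 0.16, -0.11], "twist": [0, 0, 0]}]}}

```text
t: 16.42
ee_pos: [0.3805, 0.1425, 0.3094]
ee_rot: [[-1.0, -0.006, -0.001], [-0.006, 1.0, 0.001], [0.001, 0.001, -1.0]]
contact_force: [-0.2, -1.3, 1.0]
gripper_width: 0.0601
gripper_force: 0.0
```

Run:
```python
from h import *
ims={n:r.read_camera(n)[:,:,::-1].copy() for n in C};print(r.read_state()['contact_force'])
cv2.imwrite('pics/end.png',np.hstack([cv2.resize(ims[n][160:320,195:328],None,fx=3,fy=3,interpolation=cv2.INTER_CUBIC) for n in C]))
```

```text
[ 0.3348 -0.5352  0.292 ]
```

View pics/end.png

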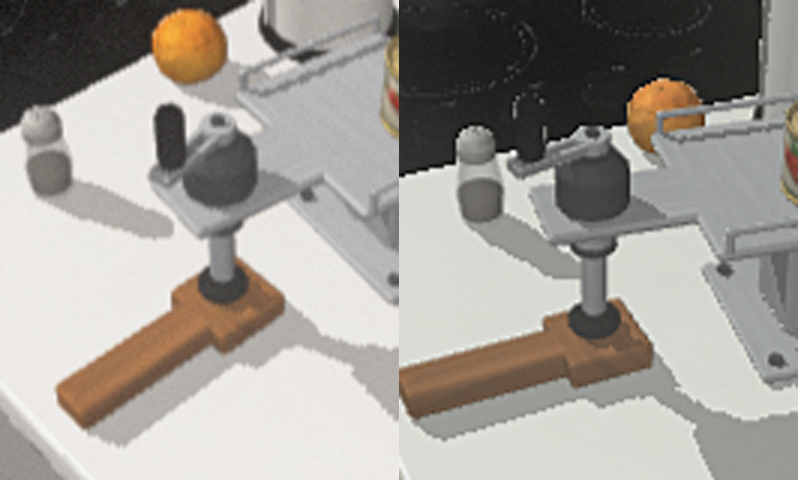

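The foot, at (223,285) in the left crop, sits on the wide end close to its centre. The knob is free, and the shaker and orange look undisturbed.

```bash
python3 -c "
from rig import r
print(r.sign_off())"
```

```text
the job is handed in; nothing more can be done
None
```

I slid the board under the prop leg and lowered the foot onto it until the crank read about 5.5 N above free running, then about 0.1 rad further (estimated 6 N). The gripper is clear and the job is handed in at about 16.5 s; the foot stands wholly on the wide end but about 4 mm off its middle by my estimate.

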